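# Set the photo turntable to its start line

### The arm

A 6-joint arm with a two-finger parallel gripper is mounted at the origin on the work surface. World frame = base frame: x ahead of the robot, y to its left, z up, the work surface at z = 0. Lengths are in m, angles in rad, forces in N, time in s.
With the tool pointing down it reaches from about 0.3 to 0.825 m from the base axis. Payload 5.4 kg.
Tool frame: the origin (TCP) lies between the finger pads; the fingertips stand 14 mm ahead of it and the grasp point (between the pads) lies 5 mm behind it (env.finger_overhang is the distance from the TCP to the fingertips, in m); z points along the fingers, y is the direction in which the jaws open and shut (so a half turn about z gives the same grasp; the last joint's range is limited). The gripper opens to 92 mm and grips with 3 to 60 N. Pads are 20 mm wide; open, the fingers measure 128 mm over their backs; the gripper's body (75 mm by 189 mm) begins 69 mm behind the grasp point.
Start: joints at [0.891, 0.158, 1.597, -0, 1.386, -0.21], TCP at [0.26, 0.513, 0.229] pointing down, gripper open.
Joint ranges: [-2.91, 2.91], [-0.94, 2.29], [0.18, 2.7], [-1.29, 4.43], [0.17, 2.64], [-3, 3]. Speed limits (rad/s): [2.57, 2.57, 3.14, 3.14, 3.14, 3.14].

### API

Orientations are given as a unit quaternion [w, x, y, z].
In Python, from station import env gives the robot as it stands.
- The arm moves only by the tool servo_tool, never from a script. Its argument "motion" is a list of rows, each an object of numbers: "dx", "dy", "dz": the shift along the world's x, y, z in m; "ax", "ay", "az": the turn, a rotation vector about the world's x, y, z in degrees; "grip": the closure, from 0 (fully open) to 1 (shut). In form: [{"dx": .., "dy": .., "dz": .., "ax": .., "ay": .., "az": .., "grip": ..}, ...]. A call has 1 to 10 rows; each row is the pose to reach, as a shift and turn from the pose commanded when the call began; what a row does not reach only later rows make up. A row lasts 1/8 s, in which the tool goes at most 62.5 mm and 10.7 degrees, less where a joint would pass 70% of its speed; a pose out of reach is approached as far as the arm can. A call with a gripper value outside its range is refused whole. The fingers move at their own pace and stop on an object; "newtons" is the grip in N (left out, the last holds). Time passes only in rows, so rows that repeat a pose let the fingers close. It gives the time, the measured TCP pose, the force and the opening at its end, in the units of the state.
- env.get_state(): the state, without advancing time (a new reading comes with each control period).
- env.get_image(name): name is "scene" or "top" or "wrist"; returns a dict with "pixels" (384x512x3 uint8, red, green, blue), "depth" (384x512 float32, m along the optical axis (not along the pixel's ray), 0 where there is no reading), "fx", "fy", "cx", "cy" (pixels), "R" (3x3) and "t" (3): a world point X has camera coordinates R X + t. Camera axes: x right, y down, z forward; pixel columns grow to the right and rows downward; lengths in m; the calibration is good to about 2 mm. The wrist camera is an equidistant fisheye: a pixel r from the principal point sees the ray r / f radians off the axis. A picture is of the moment at which its call begins.
- env.job_done(): hands the job in, once; it reports no verdict.
The state is a dict: "t": time; "joints": joint angles; "joint_vel": joint speeds; "effort": joint torques, N m; "position": TCP position; "eef_rot": TCP orientation; "contact_force": force on the tool from outside, world axes, zero at the start; "ft_torque": the same for the moment, N m; "finger_gap": finger opening in m.
Only numpy, scipy, OpenCV 4.12 (cv2) and the standard library are available. Lean on these libraries where they do the work, as an engineer would, in place of code of your own. Each camera call takes 0.05 s, during which the arm holds its last target.

### The job

Get the specimen turntable ready for photographing: push its thumb tab round with the fingertips, without pinching it, until the index mark on the plate lines up with the one long line on the scale ring, then move clear. Either way round will do; do not touch the small bone on the plate, and leave the scale ring and the things lying around where they are.

Things in the scene. Friction and masses are not known exactly. Their poses are not given: they have to be found in the camera images.
- centre (a point): centre of the round white photo turntable, on its vertical turning axis at the height of its top face (30 mm above the bench). The plate is 232 mm across and its top is flat; round it lies a fixed grey metal scale ring, 316 mm across, 3 mm lower than the plate. All this sits on a round fixed foot 324 mm across and 22 mm high, whose place on the bench varies.
- index (a point): outer end of the turntable's index mark: the only line on the white plate, black, 5 mm wide, running outwards from 65 mm off the axis to the plate's rim. This point is on the rim, 116 mm from the axis, and turns with the plate.
- target (a point): inner end of the target line on the scale ring: the one long line (38 mm long, 5 mm wide, black) among short ones (11 mm long, 2 mm wide, every 15 degrees). This point is at 116 mm from the axis, so that when the marks line up the index point and this point coincide, seen from above. The ring is stiff and stays where it is.
- tab (a point): middle of the thumb tab, half-way up: an upright grey fin standing on the plate, lying along the radius, 88 mm from the axis, diametrically opposite the index mark. It is 36 mm long along the radius (from 70 to 106 mm off the axis), 14 mm thick and 22 mm high (its top is 52 mm above the bench). It is fixed to the plate. A sideways push of about 1.5 N on either flat face turns the plate, either way round.
- turntable (a joint): angle of the plate on its foot in rad, growing anticlockwise seen from above. It turns freely both ways past a full turn with some friction and stays where it is left. 0 is not the target.
- specimen: a small pale bone lying loose at the middle of the turntable, about 78 mm long, 47 mm wide over its ends, 26 mm high (top 56 mm above the bench); origin under its middle. It rides round with the plate.
- long_bone: a brown whole bone about 180 mm long, 32 mm high, lying on the bench; origin under its middle
- shard_big: a pale bone splinter about 155 mm long, 22 mm high, lying on the bench; origin under its middle
- shard_small: a brown bone splinter about 95 mm long, 16 mm high, lying on the bench; origin under its middle
- calliper: a steel calliper 170 mm long, 9 mm high, lying on the bench; origin under its middle
- photo_scale: a flat white photographic scale bar 100 x 20 x 6 mm, lying on the bench; origin under its middle
- find_tray: an open cardboard tray 100 x 130 x 35 mm on the bench; origin under its middle
- soft_brush: a brush with a wooden handle, 160 mm long, lying on the bench; origin under its middle
Things that resemble listed ones, but are neither listed nor needed, are in the scene too. What is shaped like the specimen but blue is not meant.

How it is judged:
On the way:
1. the fingers push the thumb tab and the plate turns ((contact force between the fingers and turntable_c1 above 0.3 N or contact force between the fingers and turntable_c2 above 0.3 N) and distance of index from where it was at the start of the episode above 0.01 m), for 0.02 s.
At the end, for the whole second after the job is handed in: The outer end of the index mark is within 4.5 mm (about 2 degrees) of the inner end of the long scale line, seen from above, and the plate is at rest; the small bone still lies on the plate, within 25 mm of its middle; the things around are within 15 mm of where they were (horizontal distance between index and target below 0.0045 m and velocity of joint turntable between -0.02 and 0.02 rad/s and horizontal distance between specimen and centre below 0.025 m and height (world z) of specimen between 0.024 and 0.036 m and distance of each of long_bone, shard_big, shard_small, calliper, photo_scale, find_tray, soft_brush from where it was at the start of the episode below 0.015 m); the robot touches nothing.
It fails at once if the bone on the turntable is touched by the robot (contact force between specimen and the arm above 0.5 N or contact force between specimen and the fingers above 0.5 N).
It fails at once if the bone on the turntable is lifted, or shifted from the middle by more than 25 mm (height (world z) of specimen above 0.042 m or horizontal distance between specimen and centre above 0.025 m).
It fails at once if the thumb tab is pinched (the fingers press on both of its halves at once) (contact force between the fingers and turntable_c1 above 1.5 N and contact force between the fingers and turntable_c2 above 1.5 N).
It fails at once if the scale ring or its target line is moved by more than 4 mm (distance of target from where it was at the start of the episode above 0.004 m).
It fails at once if something lying round the turntable is moved by more than 15 mm (distance of any of long_bone, shard_big, shard_small, calliper, photo_scale, find_tray, soft_brush from where it was at the start of the episode above 0.015 m).
It also fails if it takes over 51 s, if anything falls off the work surface, if the arm or the gripper's body presses on something with over 40 N, if the wrist force passes 120 N, or if a joint passes its speed limit or range.

## Working session

There is one attempt and no reset: what is moved stays moved. The work goes in short steps, Python scripts to look and compute and a tool call to move; the robot and the scene stay as the last step left them, time stands still between calls to the robot, and variables do not carry over. Pictures are saved under pics/ and viewed, and the job is handed in when it is done.

Besides the shell and the picture viewer there is one more tool, called after "Call:" as name([rows], argument=value, ...), one row to a line, values as JSON. servo_tool: Moves the arm, as the interface text tells. Its arguments: {"type":"object","properties":{"motion":{"type":"array","items":{"type":"object","properties":{"dx":{"type":"number"},"dy":{"type":"number"},"dz":{"type":"number"},"ax":{"type":"number"},"ay":{"type":"number"},"az":{"type":"number"},"grip":{"type":"number"}}}},"newtons":{"type":"number"}},"required":["motion"]}

```bash
mkdir -p pics; ls
python3 - <<'E'
from station import env
import cv2,pickle
d={}
for n in ["scene","top"]:
    im=env.get_image(n); d[n]=im
    cv2.imwrite(f"pics/{n}0.png",im["pixels"][:,:,::-1])
    print(n,im["fx"],im["cx"],im["cy"],im["R"],im["t"])
pickle.dump(d,open("d0.pkl","wb"))
s=env.get_state();print(s)
E
```

```text
pics
scene 362.77263227629635 260.5418449974065 188.82756697789506 [[-0.76160131  0.64796136 -0.01046537]
 [ 0.38606465  0.44068398 -0.81040219]
 [-0.52049739 -0.62124368 -0.58578047]] [ 0.40493243 -0.18172282  1.28823205]
top 428.4236743366361 252.93018675136253 187.52524267145736 [[ 0.02183235 -0.99952537 -0.02173436]
 [-0.99800505 -0.0205007  -0.05971292]
 [ 0.05923901  0.02299467 -0.99797895]] [0.06490009 0.55635768 1.01085993]
{'t': 0.1, 'joints': array([ 8.90912524e-01,  1.58973425e-01,  1.59810610e+00, -8.31515992e-06,
        1.38618362e+00, -2.10099913e-01]), 'joint_vel': array([ 0.00021914, -0.00278911, -0.00151601,  0.0002618 ,  0.0008049 ,
       -0.00138417]), 'effort': array([ 4.12253621e-04, -3.86504924e+01, -3.22961569e+01,  7.04200845e-02,
        3.39313655e-02, -3.50372898e-05]), 'position': array([0.25997353, 0.51226886, 0.22772453]), 'eef_rot': array([-3.55843640e-04,  2.32737072e-01,  9.72539335e-01, -7.55663616e-04]), 'contact_force': array([-0.97106197,  0.24960994, -0.42782322]), 'ft_torque': array([ 0.01094688, -0.03004154, -0.00659776]), 'finger_gap': 0.09181638981205752}
```

View pics/scene0.png

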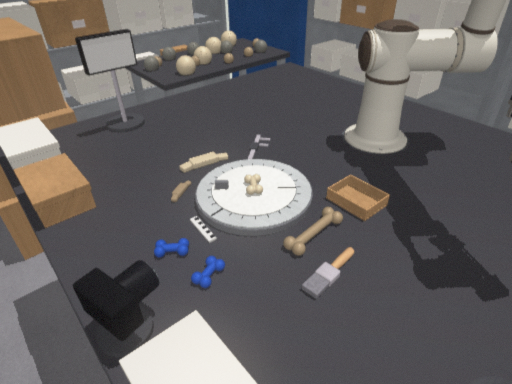

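View pics/top0.png

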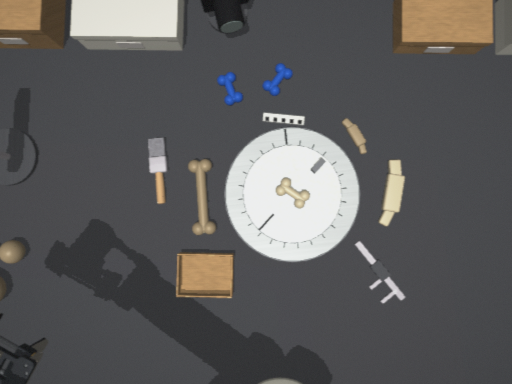

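The top view shows the turntable centred near (292,193). The index runs to about (260,230), the tab is near (318,165) and the long scale line is near (285,137). The bone lies at the middle. Next I'll measure these.

```bash
cat > h.py <<'E'
import numpy as np,cv2
def ray(im,u,v,z):
    uv=np.atleast_2d(np.c_[u,v]).astype(float)
    d=np.c_[(uv[:,0]-im["cx"])/im["fx"],(uv[:,1]-im["cy"])/im["fy"],np.ones(len(uv))]@im["R"]
    c=-im["R"].T@im["t"]
    return c+d*((z-c[2])/d[:,2])[:,None]
def dep(im,u,v):
    z=im["depth"][v,u]; return im["R"].T@(np.array([(u-im["cx"])/im["fx"]*z,(v-im["cy"])/im["fy"]*z,z])-im["t"])
def proj(im,X):
    p=im["R"]@np.array(X)+im["t"]; return p[:2]/p[2]*[im["fx"],im["fy"]]+[im["cx"],im["cy"]]
E
cat > meas.py <<'E'
from h import *
def measure(im,seed,verbose=True):
    px=im["pixels"].astype(int); g=px.sum(2)/3
    sat=px.max(2)-px.min(2)
    # plate: bright white
    m=((g>200)&(sat<30)).astype(np.uint8)
    n,l,st,ce=cv2.connectedComponentsWithStats(m)
    k=1+np.argmax(st[1:,4]) if seed is None else l[seed[1],seed[0]]
    cs,_=cv2.findContours((l==k).astype(np.uint8),cv2.RETR_EXTERNAL,cv2.CHAIN_APPROX_NONE)
    c=max(cs,key=len)[:,0]
    hull=cv2.convexHull(c)[:,0]
    P=ray(im,hull[:,0],hull[:,1],0.03)
    A=np.c_[2*P[:,:2],np.ones(len(P))]; s=np.linalg.lstsq(A,(P[:,:2]**2).sum(1),rcond=None)[0]
    r=np.sqrt(s[2]+s[0]**2+s[1]**2)
    return s[:2],r
E
python3 - <<'E'
import pickle
from meas import *
d=pickle.load(open("d0.pkl","rb"))
for n,seed in [("top",(270,180)),("scene",(270,205))]:
    im=d[n]; print(n,measure(im,seed))
    print([im["pixels"][seed[1],seed[0]]], dep(im,*seed))
im=d["top"]
cv2.imwrite("pics/crop.png",cv2.resize(im["pixels"][115:275,210:375,::-1],None,fx=3.6,fy=3.6,interpolation=cv2.INTER_CUBIC))
im=d["scene"]
cv2.imwrite("pics/crops.png",cv2.resize(im["pixels"][150:240,185:325,::-1],None,fx=5,fy=5,interpolation=cv2.INTER_CUBIC))
E
```

```text
top (array([ 0.54179836, -0.01504627]), np.float64(0.155897792219887))
[array([237, 238, 237], dtype=uint8)] [0.57248438 0.03637069 0.03412427]
scene (array([ 0.54629951, -0.0118698 ]), np.float64(0.15346222541250945))
[array([245, 244, 241], dtype=uint8)] [0.55936527 0.07067063 0.02917156]
```

View pics/crop.png

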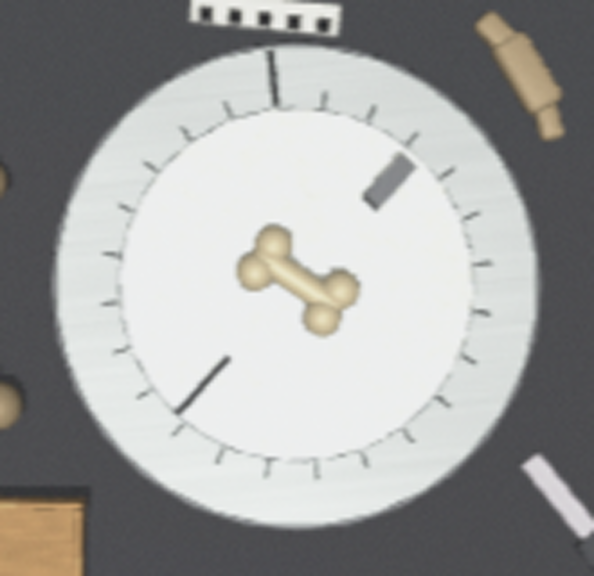

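View pics/crops.png

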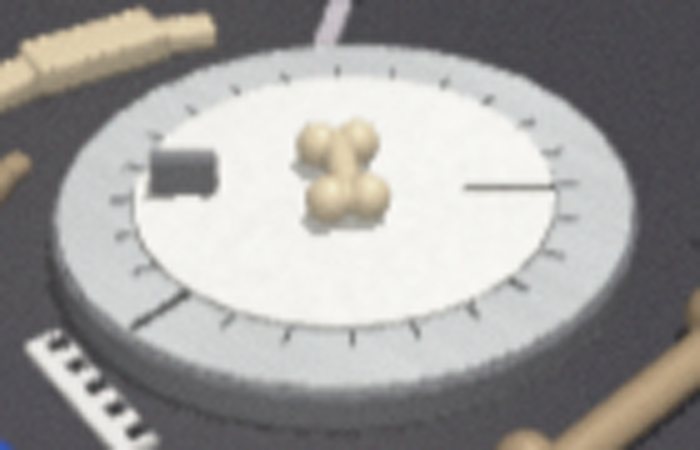

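```bash
cat >> meas.py <<'E'
def circ(P):
    A=np.c_[2*P[:,:2],np.ones(len(P))]; s=np.linalg.lstsq(A,(P[:,:2]**2).sum(1),rcond=None)[0]
    return s[:2],np.sqrt(s[2]+s[0]**2+s[1]**2)
def marks(im,c0):
    """centre from ring outer edge (z .027), dark marks -> centroid/polar. c0 approx centre"""
    px=im["pixels"].astype(int); g=px.sum(2)/3.
    v,u=np.mgrid[0:384,0:512]
    m=(g>120).astype(np.uint8)
    P=ray(im,u.ravel(),v.ravel(),0.027).reshape(384,512,3)
    R=np.hypot(P[...,0]-c0[0],P[...,1]-c0[1])
    # outer edge: per-angle subpixel crossing of g=125
    pts=[]
    for a in np.radians(np.arange(0,360,3)):
        rr=np.arange(0.145,0.172,0.0005)
        X=np.c_[c0[0]+rr*np.cos(a),c0[1]+rr*np.sin(a),np.full(len(rr),.027)]
        q=X@im["R"].T+im["t"]; uu=(q[:,0]/q[:,2]*im["fx"]+im["cx"]).astype(np.float32); vv=(q[:,1]/q[:,2]*im["fy"]+im["cy"]).astype(np.float32)
        p=cv2.remap(g.astype(np.float32),uu[:,None],vv[:,None],cv2.INTER_LINEAR)[:,0]
        i=np.where(p<140)[0]
        if len(i) and i[0]>3: pts.append(X[i[0],:2])
    pts=np.array(pts)
    c,r=circ(pts)
    for _ in range(4):
        e=abs(np.hypot(*(pts-c).T)-r); k=e<max(0.0015,np.median(e)*2); c,r=circ(pts[k])
    return c,r,k.sum()
def lines(im,c,r0,r1,z,thr):
    # angular centroid of darkness in annulus, per angle
    px=im["pixels"].astype(np.float32).mean(2)
    A=np.radians(np.arange(0,360,0.25)); rr=np.arange(r0,r1,0.001)
    X=np.stack([c[0]+rr[None]*np.cos(A)[:,None],c[1]+rr[None]*np.sin(A)[:,None],np.full((len(A),len(rr)),z)],-1)
    q=X@im["R"].T+im["t"]
    p=cv2.remap(px,(q[...,0]/q[...,2]*im["fx"]+im["cx"]).astype(np.float32),(q[...,1]/q[...,2]*im["fy"]+im["cy"]).astype(np.float32),cv2.INTER_LINEAR)
    d=np.median(p)-np.median(p,1)
    out=[];i=np.where(d>thr)[0]
    if len(i)==0: return out
    for gidx in np.split(i,np.where(np.diff(i)>8)[0]+1):
        w=d[gidx]; out.append((round(float((np.degrees(A[gidx])*w).sum()/w.sum()),2),len(gidx)/4,round(float(w.max()))))
    return out
E
python3 - <<'E'
import pickle
from meas import *
d=pickle.load(open("d0.pkl","rb"))
for n in ["top","scene"]:
    im=d[n]; c,r,k=marks(im,(0.543,-0.0145)); print(n,c,r,k)
    print("ring long",lines(im,c,.132,.150,.027,25))
    print("index",lines(im,c,.085,.112,.030,40))
    print("tab top",lines(im,c,.075,.100,.052,40))
im=d["top"]
for u,v in [(316,167),(318,165),(321,162),(290,190),(287,187)]: print(dep(im,u,v))
E
```

```text
top [ 0.54199995 -0.01552699] 0.15917009825271652 120
ring long [(7.11, 3.5, 119)]
index [(138.65, 3.5, 126), (318.97, 9.75, 101)]
tab top [(138.18, 4.0, 124), (319.35, 10.5, 101)]
scene [ 0.54328181 -0.01583707] 0.1590343565570725 98
ring long [(6.61, 4.0, 87)]
index [(140.42, 4.0, 85), (309.23, 29.25, 142)]
tab top [(120.16, 4.5, 59), (212.75, 0.5, 41), (233.0, 2.75, 51), (252.75, 2.25, 45), (328.75, 30.0, 141)]
[ 0.60320001 -0.06900291  0.05431828]
[ 0.60813316 -0.07377117  0.05261894]
[ 0.61541771 -0.08079191  0.05128583]
[ 0.54885442 -0.01005275  0.05150593]
[ 0.55571027 -0.00303877  0.05083813]
```

Both views agree: centre ≈ (0.5425, -0.0155), index ≈ 139°, long line ≈ 7°, and tab ≈ 319° with its top at about 52 mm. The plate has to turn about 132° clockwise. I'll close the fingers and travel at the present height to a point 50 mm behind the tab's anticlockwise face.

Call:
servo_tool([
  {"dx": 0.03, "dy": -0.04, "dz": 0, "az": -1, "grip": 1},
  {"dx": 0.07, "dy": -0.1, "dz": 0, "az": -3, "grip": 1},
  {"dx": 0.11, "dy": -0.155, "dz": 0, "az": -5, "grip": 1},
  {"dx": 0.15, "dy": -0.21, "dz": 0, "az": -6, "grip": 1},
  {"dx": 0.19, "dy": -0.27, "dz": 0, "az": -8, "grip": 1},
  {"dx": 0.23, "dy": -0.33, "dz": 0, "az": -9, "grip": 1},
  {"dx": 0.27, "dy": -0.385, "dz": 0, "az": -10, "grip": 1},
  {"dx": 0.31, "dy": -0.44, "dz": 0, "az": -12, "grip": 1},
  {"dx": 0.345, "dy": -0.495, "dz": 0, "az": -13, "grip": 1},
  {"dx": 0.383, "dy": -0.549, "dz": 0, "az": -14, "grip": 1},
], newtons=10)

```text
$.motion[0]: bad value
```

Call:
servo_tool([
  {"grip": 1},
  {"grip": 1},
])

```text
$.motion[0]: bad value
```

Run:
```python
from station import env
import cv2
from h import *
s=env.get_state();print(s["t"],s["position"],s["eef_rot"],s["contact_force"],s["finger_gap"],s["joints"],env.finger_overhang)
for n in ["wrist","scene"]:
    im=env.get_image(n); cv2.imwrite(f"pics/{n}1.png",im["pixels"][:,:,::-1])
```

```text
0.1 [0.25997353 0.51226886 0.22772453] [-3.55843640e-04  2.32737072e-01  9.72539335e-01 -7.55663616e-04] [-0.97106197  0.24960994 -0.42782322] 0.09181638981205752 [ 8.90912524e-01  1.58973425e-01  1.59810610e+00 -8.31515992e-06
  1.38618362e+00 -2.10099913e-01] 0.014
```

View pics/wrist1.png

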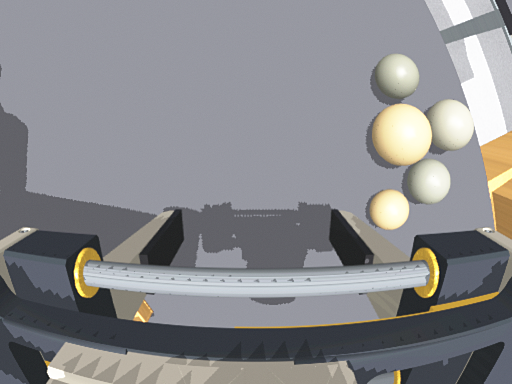

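View pics/scene1.png

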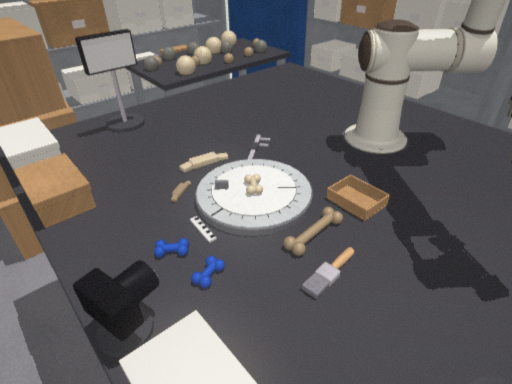

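The move was refused with "bad value", so the arm is still at the start. I'll give every field in full.

Call:
servo_tool([
  {"dx": 0.03, "dy": -0.04, "dz": 0, "ax": 0, "ay": 0, "az": -1, "grip": 1},
], newtons=10)

```text
t: 0.32
position: [0.2893, 0.4735, 0.2283]
eef_rot: [-0.0, 0.239, 0.971, 0.0]
contact_force: [0.9, -0.6, 1.0]
finger_gap: 0.084
```

Call:
servo_tool([
  {"dx": 0.04, "dy": -0.055, "dz": 0, "ax": 0, "ay": 0, "az": -2, "grip": 1},
  {"dx": 0.08, "dy": -0.11, "dz": 0, "ax": 0, "ay": 0, "az": -3, "grip": 1},
  {"dx": 0.12, "dy": -0.17, "dz": 0, "ax": 0, "ay": 0, "az": -5, "grip": 1},
  {"dx": 0.16, "dy": -0.23, "dz": 0, "ax": 0, "ay": 0, "az": -6, "grip": 1},
  {"dx": 0.2, "dy": -0.285, "dz": 0, "ax": 0, "ay": 0, "az": -8, "grip": 1},
  {"dx": 0.24, "dy": -0.345, "dz": 0, "ax": 0, "ay": 0, "az": -9, "grip": 1},
  {"dx": 0.28, "dy": -0.4, "dz": 0, "ax": 0, "ay": 0, "az": -10, "grip": 1},
  {"dx": 0.32, "dy": -0.46, "dz": 0, "ax": 0, "ay": 0, "az": -12, "grip": 1},
  {"dx": 0.353, "dy": -0.51, "dz": 0, "ax": 0, "ay": 0, "az": -13, "grip": 1},
  {"dx": 0.353, "dy": -0.51, "dz": 0, "ax": 0, "ay": 0, "az": -13, "grip": 1},
], newtons=10)

```text
t: 1.58
position: [0.6441, -0.0393, 0.2283]
eef_rot: [-0.0, 0.35, 0.937, 0.0]
contact_force: [-0.3, 0.9, 0.5]
finger_gap: 0.0008
```

Run:
```python
from station import env
import cv2
from h import *
s=env.get_state();print(s["t"],s["position"],s["eef_rot"],s["contact_force"],s["finger_gap"],s["joints"],env.finger_overhang)
for n in ["wrist","top"]:
    im=env.get_image(n); cv2.imwrite(f"pics/{n}2.png",im["pixels"][:,:,::-1])
```

```text
1.575 [ 0.64413909 -0.03933391  0.22830431] [-1.29631522e-04  3.49862791e-01  9.36800944e-01  3.89416841e-05] [-0.29184487  0.87813975  0.45900105] 0.0007706700370559553 [-2.47919683e-01  3.38833191e-01  1.38321088e+00  1.06967902e-04
  1.41979778e+00 -1.10388284e+00] 0.014
```

View pics/wrist2.png

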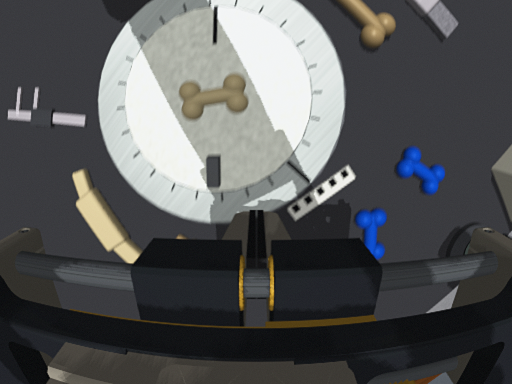

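View pics/top2.png

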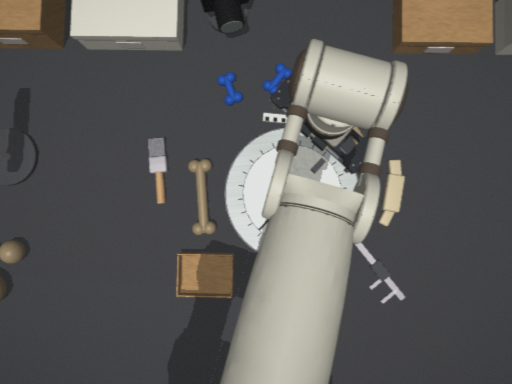

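The fingers are shut and stand outside the tab on its anticlockwise side, with the tab at (213,170) in the wrist view. I'll lower them until the tips are 6 mm above the plate.

Call:
servo_tool([
  {"dx": 0, "dy": 0.002, "dz": -0.05, "ax": 0, "ay": 0, "az": 0, "grip": 1},
  {"dx": 0, "dy": 0.002, "dz": -0.1, "ax": 0, "ay": 0, "az": 0, "grip": 1},
  {"dx": 0, "dy": 0.002, "dz": -0.14, "ax": 0, "ay": 0, "az": 0, "grip": 1},
  {"dx": 0, "dy": 0.002, "dz": -0.165, "ax": 0, "ay": 0, "az": 0, "grip": 1},
  {"dx": 0, "dy": 0.002, "dz": -0.178, "ax": 0, "ay": 0, "az": 0, "grip": 1},
  {"dx": 0, "dy": 0.002, "dz": -0.178, "ax": 0, "ay": 0, "az": 0, "grip": 1},
], newtons=10)

```text
t: 2.42
position: [0.6427, -0.0348, 0.0501]
eef_rot: [-0.001, 0.349, 0.937, -0.0]
contact_force: [-0.1, -0.3, 0.2]
finger_gap: 0.0005
```

Run:
```python
from station import env
import cv2
from h import *
s=env.get_state();print(s["t"],s["position"],s["eef_rot"],s["contact_force"])
im=env.get_image("wrist"); cv2.imwrite(f"pics/wrist3.png",im["pixels"][:,:,::-1])
C=np.array([.5425,-.0155]);p0=s["position"]
for th in range(319,175,-6):
    t=np.radians(th); p=C+.09*np.array([np.cos(t),np.sin(t)])+.025*np.array([-np.sin(t),np.cos(t)])
    print(th,np.round(p,4),np.round(p-p0[:2],4),th-319)
```

```text
2.425 [ 0.64273868 -0.0347854   0.05008787] [-7.02364366e-04  3.49350565e-01  9.36991828e-01 -5.64521061e-05] [-0.118133   -0.29358414  0.15906474]
319 [ 0.6268 -0.0557] [-0.0159 -0.0209] 0
313 [ 0.6222 -0.0643] [-0.0206 -0.0295] -6
307 [ 0.6166 -0.0723] [-0.0261 -0.0375] -12
301 [ 0.6103 -0.0798] [-0.0325 -0.045 ] -18
295 [ 0.6032 -0.0865] [-0.0395 -0.0517] -24
289 [ 0.5954 -0.0925] [-0.0473 -0.0577] -30
283 [ 0.5871 -0.0976] [-0.0556 -0.0628] -36
277 [ 0.5783 -0.1018] [-0.0645 -0.067 ] -42
271 [ 0.5691 -0.105 ] [-0.0737 -0.0703] -48
265 [ 0.5596 -0.1073] [-0.0832 -0.0726] -54
259 [ 0.5499 -0.1086] [-0.0929 -0.0738] -60
253 [ 0.5401 -0.1089] [-0.1026 -0.0741] -66
247 [ 0.5303 -0.1081] [-0.1124 -0.0733] -72
241 [ 0.5207 -0.1063] [-0.122  -0.0716] -78
235 [ 0.5114 -0.1036] [-0.1314 -0.0688] -84
229 [ 0.5023 -0.0998] [-0.1404 -0.065 ] -90
223 [ 0.4937 -0.0952] [-0.149  -0.0604] -96
217 [ 0.4857 -0.0896] [-0.1571 -0.0548] -102
211 [ 0.4782 -0.0833] [-0.1645 -0.0485] -108
205 [ 0.4715 -0.0762] [-0.1712 -0.0414] -114
199 [ 0.4655 -0.0684] [-0.1772 -0.0337] -120
193 [ 0.4604 -0.0601] [-0.1823 -0.0253] -126
187 [ 0.4562 -0.0513] [-0.1865 -0.0165] -132
181 [ 0.453  -0.0421] [-0.1898 -0.0073] -138
```

View pics/wrist3.png

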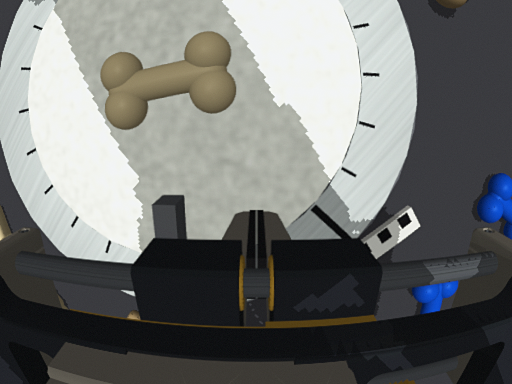

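The fingertips stand about 25 mm to the right of the tab, which is at (168,230), and the bone is well away. I'll approach the face and start the push, following the arc.

Call:
servo_tool([
  {"dx": -0.005, "dy": -0.007, "dz": 0, "ax": 0, "ay": 0, "az": 0, "grip": 1},
  {"dx": -0.01, "dy": -0.014, "dz": 0, "ax": 0, "ay": 0, "az": 0, "grip": 1},
  {"dx": -0.013, "dy": -0.0175, "dz": 0, "ax": 0, "ay": 0, "az": 0, "grip": 1},
  {"dx": -0.016, "dy": -0.021, "dz": 0, "ax": 0, "ay": 0, "az": 0, "grip": 1},
  {"dx": -0.018, "dy": -0.025, "dz": 0, "ax": 0, "ay": 0, "az": -3, "grip": 1},
  {"dx": -0.0205, "dy": -0.0295, "dz": 0, "ax": 0, "ay": 0, "az": -6, "grip": 1},
  {"dx": -0.0233, "dy": -0.0335, "dz": 0, "ax": 0, "ay": 0, "az": -9, "grip": 1},
  {"dx": -0.026, "dy": -0.0375, "dz": 0, "ax": 0, "ay": 0, "az": -12, "grip": 1},
  {"dx": -0.029, "dy": -0.041, "dz": 0, "ax": 0, "ay": 0, "az": -15, "grip": 1},
  {"dx": -0.0325, "dy": -0.045, "dz": 0, "ax": 0, "ay": 0, "az": -18, "grip": 1},
], newtons=10)

```text
t: 3.72
position: [0.611, -0.0803, 0.0507]
eef_rot: [0.0, 0.493, 0.87, 0.0]
contact_force: [1.0, 1.6, -0.5]
finger_gap: 0.0005
```

Run:
```python
from station import env
import cv2
from h import *
s=env.get_state();print(s["t"],s["position"],s["eef_rot"],s["contact_force"])
for n in ["wrist","scene"]:
    im=env.get_image(n); p=im["pixels"][:,:,::-1]
    if n=="scene": p=cv2.resize(p[140:240,175:325],None,fx=5,fy=5)
    cv2.imwrite(f"pics/{n}4.png",p)
```

```text
3.725 [ 0.61099271 -0.08028853  0.05069498] [3.22125577e-04 4.92546625e-01 8.70285918e-01 3.72716991e-04] [ 1.00716326  1.63149478 -0.50913104]
```

View pics/wrist4.png

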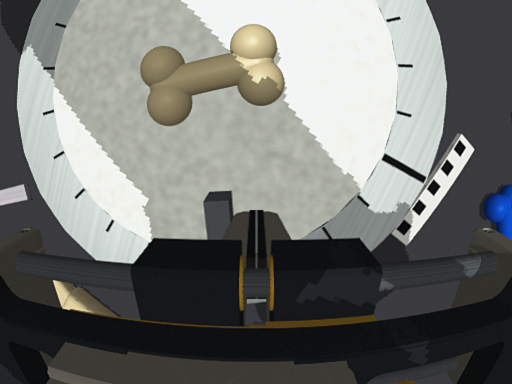

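View pics/scene4.png

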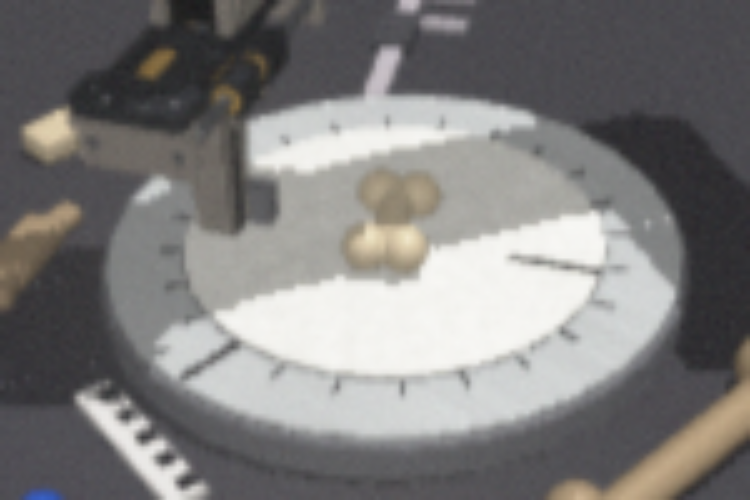

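The fingers are on the tab's face and the plate turns; the bone rides along and the contact force is about 1.9 N. I'll continue the arc, first tabulating the next offsets.

Run:
```python
import numpy as np
C=np.array([.5425,-.0155])
f=lambda th:C+.09*np.array([np.cos(np.radians(th)),np.sin(np.radians(th))])+.025*np.array([-np.sin(np.radians(th)),np.cos(np.radians(th))])
for a in (301,261,221):
  for k in range(1,11): print(a-4*k,np.round(f(a-4*k)-f(a),4),-4*k)
```

```text
297 [-0.0046 -0.0046] -4
293 [-0.0096 -0.0088] -8
289 [-0.0148 -0.0127] -12
285 [-0.0203 -0.0162] -16
281 [-0.0261 -0.0193] -20
277 [-0.032 -0.022] -24
273 [-0.0381 -0.0243] -28
269 [-0.0444 -0.0262] -32
265 [-0.0507 -0.0276] -36
261 [-0.0572 -0.0285] -40
257 [-0.0065 -0.0005] -4
253 [-0.013  -0.0006] -8
249 [-0.0195 -0.0002] -12
245 [-0.026   0.0007] -16
241 [-0.0324  0.002 ] -20
237 [-0.0387  0.0037] -24
233 [-0.0448  0.0059] -28
229 [-0.0508  0.0085] -32
225 [-0.0566  0.0115] -36
221 [-0.0621  0.0149] -40
217 [-0.0053  0.0038] -4
213 [-0.0103  0.0079] -8
209 [-0.0151  0.0124] -12
205 [-0.0195  0.0172] -16
201 [-0.0235  0.0223] -20
197 [-0.0272  0.0277] -24
193 [-0.0305  0.0333] -28
189 [-0.0335  0.0391] -32
185 [-0.036   0.0452] -36
181 [-0.038   0.0513] -40
```

Call:
servo_tool([
  {"dx": -0.0046, "dy": -0.0046, "dz": 0, "ax": 0, "ay": 0, "az": -4, "grip": 1},
  {"dx": -0.0096, "dy": -0.0088, "dz": 0, "ax": 0, "ay": 0, "az": -8, "grip": 1},
  {"dx": -0.0148, "dy": -0.0127, "dz": 0, "ax": 0, "ay": 0, "az": -12, "grip": 1},
  {"dx": -0.0203, "dy": -0.0162, "dz": 0, "ax": 0, "ay": 0, "az": -16, "grip": 1},
  {"dx": -0.0261, "dy": -0.0193, "dz": 0, "ax": 0, "ay": 0, "az": -20, "grip": 1},
  {"dx": -0.032, "dy": -0.022, "dz": 0, "ax": 0, "ay": 0, "az": -24, "grip": 1},
  {"dx": -0.0381, "dy": -0.0243, "dz": 0, "ax": 0, "ay": 0, "az": -28, "grip": 1},
  {"dx": -0.0444, "dy": -0.0262, "dz": 0, "ax": 0, "ay": 0, "az": -32, "grip": 1},
  {"dx": -0.0507, "dy": -0.0276, "dz": 0, "ax": 0, "ay": 0, "az": -36, "grip": 1},
  {"dx": -0.0572, "dy": -0.0285, "dz": 0, "ax": 0, "ay": 0, "az": -40, "grip": 1},
])

```text
t: 5.08
position: [0.554, -0.1091, 0.0509]
eef_rot: [0.001, 0.76, 0.65, 0.0]
contact_force: [1.8, -0.7, -0.3]
finger_gap: 0.0007
```

Run:
```python
from station import env
import cv2
s=env.get_state();print(s["t"],s["position"],s["eef_rot"],s["contact_force"],s["joints"])
for n in ["wrist"]:
    im=env.get_image(n); p=im["pixels"][:,:,::-1]
    cv2.imwrite(f"pics/{n}5.png",p)
```

```text
5.075 [ 0.55403886 -0.10913676  0.05088675] [7.47385506e-04 7.60291059e-01 6.49582048e-01 3.30919933e-04] [ 1.84340672 -0.70326269 -0.25509286] [-4.08417936e-01  3.36270379e-01  1.76346149e+00 -7.29858592e-05
  1.04022726e+00 -2.51654461e-01]
```

View pics/wrist5.png

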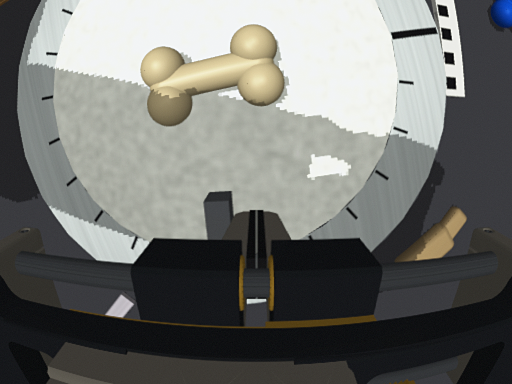

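The tab sits unchanged at (218,215) against the fingers and the bone hasn't shifted on the plate. I'll carry on.

Call:
servo_tool([
  {"dx": -0.0065, "dy": -0.0005, "dz": 0, "ax": 0, "ay": 0, "az": -4, "grip": 1},
  {"dx": -0.013, "dy": -0.0006, "dz": 0, "ax": 0, "ay": 0, "az": -8, "grip": 1},
  {"dx": -0.0195, "dy": -0.0002, "dz": 0, "ax": 0, "ay": 0, "az": -12, "grip": 1},
  {"dx": -0.026, "dy": 0.0007, "dz": 0, "ax": 0, "ay": 0, "az": -16, "grip": 1},
  {"dx": -0.0324, "dy": 0.002, "dz": 0, "ax": 0, "ay": 0, "az": -20, "grip": 1},
  {"dx": -0.0387, "dy": 0.0037, "dz": 0, "ax": 0, "ay": 0, "az": -24, "grip": 1},
  {"dx": -0.0448, "dy": 0.0059, "dz": 0, "ax": 0, "ay": 0, "az": -28, "grip": 1},
  {"dx": -0.0508, "dy": 0.0085, "dz": 0, "ax": 0, "ay": 0, "az": -32, "grip": 1},
  {"dx": -0.0566, "dy": 0.0115, "dz": 0, "ax": 0, "ay": 0, "az": -36, "grip": 1},
  {"dx": -0.0621, "dy": 0.0149, "dz": 0, "ax": 0, "ay": 0, "az": -40, "grip": 1},
])

```text
t: 6.38
position: [0.4918, -0.0944, 0.0509]
eef_rot: [0.001, 0.936, 0.351, 0.0]
contact_force: [1.1, -1.3, -0.4]
finger_gap: 0.0006
```

Call:
servo_tool([
  {"dx": -0.0053, "dy": 0.0038, "dz": 0, "ax": 0, "ay": 0, "az": -4, "grip": 1},
  {"dx": -0.0103, "dy": 0.0079, "dz": 0, "ax": 0, "ay": 0, "az": -8, "grip": 1},
  {"dx": -0.0151, "dy": 0.0124, "dz": 0, "ax": 0, "ay": 0, "az": -12, "grip": 1},
  {"dx": -0.0195, "dy": 0.0172, "dz": 0, "ax": 0, "ay": 0, "az": -16, "grip": 1},
  {"dx": -0.0216, "dy": 0.0197, "dz": 0, "ax": 0, "ay": 0, "az": -18, "grip": 1},
  {"dx": -0.0216, "dy": 0.0197, "dz": 0, "ax": 0, "ay": 0, "az": -18, "grip": 1},
])

```text
t: 7.12
position: [0.47, -0.0741, 0.0508]
eef_rot: [0.0, 0.98, 0.201, 0.0]
contact_force: [-0.2, 0.2, -0.8]
finger_gap: 0.0008
```

Run:
```python
from station import env
import cv2
from meas import *
s=env.get_state();print(s["t"],s["position"],s["eef_rot"],s["contact_force"],s["joints"])
for n in ["wrist","top","scene"]:
    im=env.get_image(n); p=im["pixels"][:,:,::-1]
    cv2.imwrite(f"pics/{n}6.png",p)
    if n!="wrist":
        c=dict(top=(.5420,-.0155),scene=(.5433,-.0158))[n]
        print(n,"ring",lines(im,c,.132,.150,.027,25),"index",lines(im,c,.085,.112,.030,40))
```

```text
7.125 [ 0.47000512 -0.07414607  0.0507664 ] [6.70331447e-05 9.79579486e-01 2.01057259e-01 6.62201104e-05] [-0.24348605  0.20769455 -0.81401502] [-4.11177328e-01  1.30475419e-01  2.01346493e+00 -3.96932648e-05
  9.97466831e-01  7.54766323e-01]
top ring [(7.1, 3.5, 116), (185.39, 52.5, 172), (267.06, 38.0, 174)] index [(24.88, 3.5, 125), (181.03, 44.25, 190), (277.6, 61.75, 109)]
scene ring [(6.61, 4.0, 86), (200.18, 68.5, 160), (267.98, 34.75, 75)] index [(24.61, 4.5, 119), (234.21, 142.5, 168)]
```

View pics/wrist6.png

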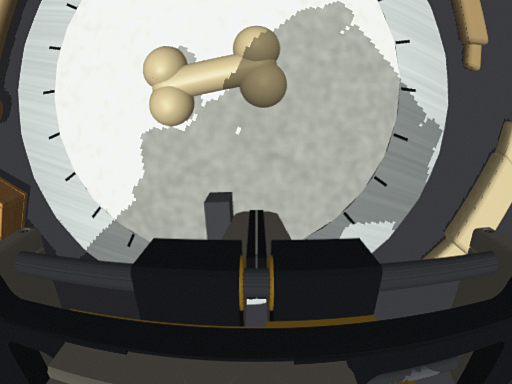

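View pics/top6.png

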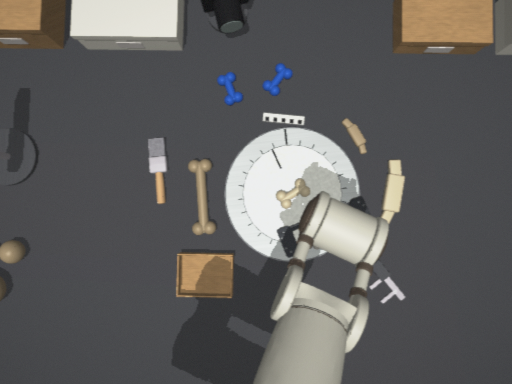

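The index mark at 24.7° now needs about 17.8° more to reach the long line (top 7.1°, scene 6.6°). I'll go 16° more, slowing at the end, then re-measure.

Call:
servo_tool([
  {"dx": -0.0019, "dy": 0.0026, "dz": 0, "ax": 0, "ay": 0, "az": -2, "grip": 1},
  {"dx": -0.0038, "dy": 0.0053, "dz": 0, "ax": 0, "ay": 0, "az": -4, "grip": 1},
  {"dx": -0.0056, "dy": 0.008, "dz": 0, "ax": 0, "ay": 0, "az": -6, "grip": 1},
  {"dx": -0.0073, "dy": 0.0108, "dz": 0, "ax": 0, "ay": 0, "az": -8, "grip": 1},
  {"dx": -0.0089, "dy": 0.0136, "dz": 0, "ax": 0, "ay": 0, "az": -10, "grip": 1},
  {"dx": -0.0104, "dy": 0.0165, "dz": 0, "ax": 0, "ay": 0, "az": -12, "grip": 1},
  {"dx": -0.0119, "dy": 0.0194, "dz": 0, "ax": 0, "ay": 0, "az": -14, "grip": 1},
  {"dx": -0.0126, "dy": 0.0209, "dz": 0, "ax": 0, "ay": 0, "az": -15, "grip": 1},
  {"dx": -0.0132, "dy": 0.0224, "dz": 0, "ax": 0, "ay": 0, "az": -16, "grip": 1},
  {"dx": -0.0132, "dy": 0.0224, "dz": 0, "ax": 0, "ay": 0, "az": -16, "grip": 1},
])

```text
t: 8.52
position: [0.4568, -0.0517, 0.0506]
eef_rot: [-0.0, 0.998, 0.062, 0.0]
contact_force: [0.5, -0.8, 0.6]
finger_gap: 0.0004
```

```bash
cat > chk.py <<'E'
from station import env
import cv2,sys
from meas import *
s=env.get_state();print(s["t"],s["position"],s["contact_force"])
for n in ["top","scene"]:
    im=env.get_image(n); p=im["pixels"][:,:,::-1]
    p=cv2.resize(p[115:275,210:375],None,fx=3.6,fy=3.6) if n=="top" else p
    cv2.imwrite(f"pics/{n}{sys.argv[1]}.png",p)
    c=dict(top=(.5420,-.0155),scene=(.5433,-.0158))[n]
    print(n,"ring",lines(im,c,.132,.150,.027,25),"index",lines(im,c,.085,.112,.030,40))
E
python3 chk.py 7
```

```text
8.525 [ 0.45679303 -0.0517425   0.05064529] [ 0.49666826 -0.804204    0.60022461]
top ring [(7.11, 3.5, 116), (173.19, 38.25, 167), (248.16, 23.75, 174)] index [(8.99, 3.75, 121), (162.47, 41.75, 186), (258.07, 62.0, 113)]
scene ring [(6.61, 4.0, 86), (192.83, 60.25, 157), (249.01, 26.25, 79)] index [(8.27, 4.75, 101), (217.1, 135.5, 168)]
```

View pics/top7.png

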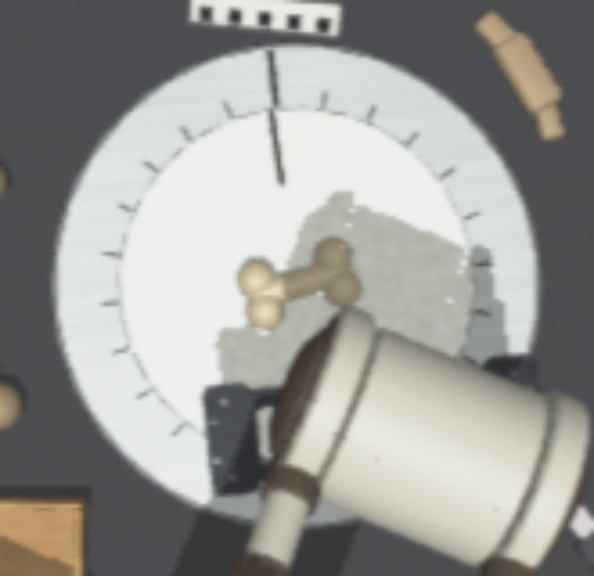

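The marks nearly meet, with 1.7–1.9° left in both views. One small last nudge of 1.8°, then I'll back off.

Call:
servo_tool([
  {"dx": -0.0006, "dy": 0.0014, "dz": 0, "ax": 0, "ay": 0, "az": -0.9, "grip": 1},
  {"dx": -0.0011, "dy": 0.0027, "dz": 0, "ax": 0, "ay": 0, "az": -1.8, "grip": 1},
  {"dx": -0.0011, "dy": 0.0027, "dz": 0, "ax": 0, "ay": 0, "az": -1.8, "grip": 1},
  {"dx": -0.0011, "dy": 0.0027, "dz": 0, "ax": 0, "ay": 0, "az": -1.8, "grip": 1},
])

```text
t: 9.12
position: [0.4555, -0.049, 0.0506]
eef_rot: [-0.0, 0.999, 0.046, -0.0]
contact_force: [0.3, -0.7, -0.1]
finger_gap: 0.0004
```

```bash
python3 chk.py 8
```

```text
9.125 [ 0.45551767 -0.04901745  0.05057697] [ 0.29403716 -0.74019624 -0.06803913]
top ring [(7.1, 3.5, 116), (171.7, 38.25, 169), (246.06, 21.5, 172)] index [(7.13, 3.5, 122), (160.67, 42.75, 182), (255.74, 61.25, 113)]
scene ring [(6.6, 4.0, 85), (192.2, 59.5, 161), (246.46, 26.5, 78)] index [(6.44, 4.5, 98), (215.42, 137.0, 162)]
```

The marks agree within 0.2° in both views. I'll back straight off the face, then lift clear.

Call:
servo_tool([
  {"dx": 0.001, "dy": -0.008, "dz": 0, "ax": 0, "ay": 0, "az": 0, "grip": 1},
  {"dx": 0.002, "dy": -0.018, "dz": 0, "ax": 0, "ay": 0, "az": 0, "grip": 1},
  {"dx": 0.002, "dy": -0.025, "dz": 0.01, "ax": 0, "ay": 0, "az": 0, "grip": 1},
  {"dx": 0.002, "dy": -0.025, "dz": 0.04, "ax": 0, "ay": 0, "az": 0, "grip": 1},
  {"dx": 0.002, "dy": -0.025, "dz": 0.08, "ax": 0, "ay": 0, "az": 0, "grip": 1},
  {"dx": 0.002, "dy": -0.03, "dz": 0.12, "ax": 0, "ay": 0, "az": 0, "grip": 1},
  {"dx": 0.0, "dy": -0.06, "dz": 0.16, "ax": 0, "ay": 0, "az": 0, "grip": 1},
  {"dx": 0.0, "dy": -0.1, "dz": 0.18, "ax": 0, "ay": 0, "az": 0, "grip": 1},
  {"dx": 0.0, "dy": -0.15, "dz": 0.18, "ax": 0, "ay": 0, "az": 0, "grip": 1},
  {"dx": 0.0, "dy": -0.15, "dz": 0.18, "ax": 0, "ay": 0, "az": 0, "grip": 1},
])

```text
t: 10.48
position: [0.4553, -0.2022, 0.2316]
eef_rot: [0.001, 0.999, 0.044, 0.0]
contact_force: [-0.8, 1.5, -1.0]
finger_gap: 0.0005
```

```bash
python3 chk.py 9
python3 - <<'E'
import pickle,cv2,numpy as np
d=pickle.load(open("d0.pkl","rb"))
from station import env
from meas import *
im=env.get_image("top"); cv2.imwrite("pics/topfull9.png",im["pixels"][:,:,::-1])
c,r,k=marks(im,(.5420,-.0155));print("ring centre",c,r)
# bone centre: tan mask inside the plate
px=im["pixels"].astype(int);v,u=np.nonzero((px[...,0]-px[...,2]>25));P=ray(im,u,v,.043);i=np.hypot(P[:,0]-.542,P[:,1]+.0155)<.06
print("bone",P[i][:,:2].mean(0),i.sum())
E
```

```text
10.475 [ 0.45534076 -0.20218314  0.23159665] [-0.78061315  1.4637826  -1.03873806]
top ring [(7.1, 3.5, 115), (232.81, 100.0, 76)] index [(7.07, 3.75, 123), (188.0, 9.75, 93), (225.61, 9.0, 52), (246.35, 25.25, 61)]
scene ring [(6.61, 4.0, 86), (231.28, 100.25, 82)] index [(6.43, 4.5, 97), (193.81, 20.75, 157), (241.43, 33.0, 76)]
ring centre [ 0.54311428 -0.01378766] 0.15778837138310095
bone [ 0.54181666 -0.01649599] 415
```

View pics/topfull9.png

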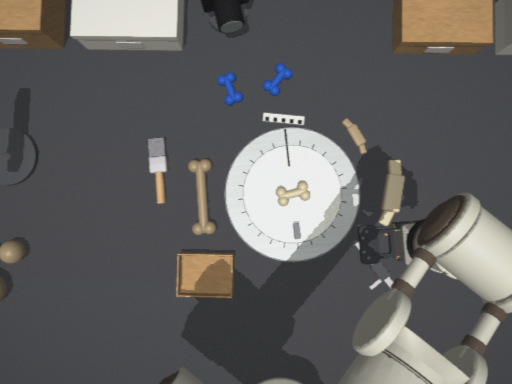

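View pics/scene9.png

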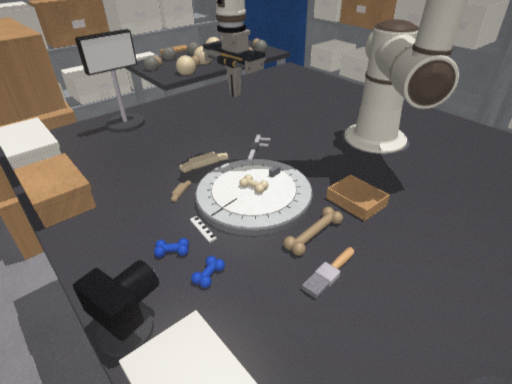

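The index and the long line form one stroke from (290,167) up to (285,130). The bone is at the middle, the things around are where they were, and the tool is clear.

```bash
python3 -c "
from station import env
print(env.job_done())"
```

```text
the job is handed in; nothing more can be done
None
```

I turned the plate about 132° clockwise with the shut fingertips on one face of the thumb tab, then backed off, lifted clear and handed the job in at about 10.6 s of the 51 s allowed.

- **Alignment:** After the tool had moved away, the index mark and the long line read 7.07° and 7.10° in the top view, and 6.43° and 6.61° in the scene view. That is about 0.1–0.4 mm at the rim.
- **Contact:** The force readings between moves, taken while pushing, stayed around 2 N or less. Only one face of the tab was pushed.
- **Bone and surroundings:** The bone measures about 1 mm from the middle. In the top view the things around lie where they were. The calliper was partly hidden by the arm there, but the visible part, and the scene view, showed no shift.

**Checks that failed or disagreed:**
- The first two move calls were refused with "bad value". Giving every field in each row cured it; nothing moved before that.
- The last fit of the ring's edge put its centre about 2 mm off the first fit, because the arm's shadow fell on the ring. The ring's long line itself stayed at 7.10°.

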